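Spot-check a regulator with the thermometer from the salvage crate

TASK

Pick the yellow infrared thermometer out of the crate of salvaged parts and aim it at the white disc on the circuit board's heatsink: square to the disc, its lens about 6 cm away, held still for two seconds. Then lay it gently, display up and wholly on the blue mat, and let go. Leave the other salvage in the crate, do not touch the board, and do not disturb the things standing on the bench.

Things in the scene. Friction and masses are not known exactly. Their poses are not given: they have to be found in the camera images.
- thermometer: Infrared thermometer: yellow bar 94 mm long, 26 wide (grip across this), 24 high, black round nose (22 mm diameter, 29 long) in front; about 90 g. Green display on top at the tail. Origin on the underside, 58 mm behind the nose end, 65 mm ahead of the tail end; x points out of the nose, z up. Starts flat in the crate, nose roughly to the robot
- lens (a point): The red lens in the middle of the nose's end face, 58 mm ahead of the thermometer's origin and 12 mm above its underside; same axes as the thermometer, so it looks along +x
- tail (a point): Middle of the thermometer's tail end face, 65 mm behind the origin and 12 mm above the underside
- crate: Open plywood crate of salvaged parts, fixed, 280 mm (x) x 350 mm (y) x 50 mm high, walls and floor 6 mm thick. Origin: centre of the underside; inner floor 6 mm above it. Long parts lie along its x, in three lanes 90 mm apart
- board: Green circuit board, fixed, 200 mm (x) x 170 mm (y), its top 12 mm above the bench. On it a dark finned heatsink, 70 mm wide, rising to about 100 mm above the bench, whose flat sloping face carries the white disc; its other components are under 40 mm high. Origin: centre of the underside; the face looks to +x (away from the robot) and up
- disc (a point): Centre of the round white disc (36 mm diameter) on the heatsink's sloping face, 55 mm above the bench, 20 mm behind the board's origin in the board's x. The point's x axis points straight out of the disc: away from the robot (board's +x) and 30 degrees upward; its y axis is level
- mat: Blue mat on the bench, fixed, 220 mm (x) x 130 mm (y) x 3 mm thick. Origin: centre of the underside
- remote: Black remote control 130 x 40 x 18 mm with small buttons, loose in the crate; origin centre of underside, x along its length
- heatsink: Bare aluminium finned bar 120 x 36 x 22 mm, loose in the crate; origin centre of underside, x along its length
- transformer: Small transformer, dark core plates and copper coil, 40 x 40 x 38 mm, loose at the far end of the crate; origin centre of underside
- capacitor_blue: Blue round capacitor standing up, 30 mm diameter, 30 mm high, loose at the far end of the crate; origin centre of underside
- capacitor_black: Black round capacitor standing up, 26 mm diameter, 26 mm high, loose at the far end of the crate; origin centre of underside
- relay: Orange relay block 30 x 36 x 24 mm, loose at the far end of the crate; origin centre of underside
- spacer_1: Small brass spacer standing up, 18 mm diameter, 18 mm high, loose in the crate; origin centre of underside
- spacer_2: Small brass spacer standing up, 18 mm diameter, 18 mm high, loose in the crate; origin centre of underside
- dial_1: Small black dial cap, 20 mm diameter, 14 mm high, loose in the crate; origin centre of underside
- dial_2: Small black dial cap, 20 mm diameter, 14 mm high, loose in the crate; origin centre of underside
- big_capacitor: Black round capacitor standing on the bench, 36 mm diameter, 50 mm high; a bystander; origin centre of underside
- wire_spool: Copper-coloured spool standing on the bench, 48 mm diameter, 40 mm high; a bystander; origin centre of underside
- screw_jar: Amber jar standing on the bench, 52 mm diameter, 60 mm high; a bystander; origin centre of underside
There are look-alikes about, which are no part of the job. Several things have the shape of the thermometer; the one meant has the colours described above.

How it is judged:
By the outcome, as a careful person would: the job done as asked, in the order asked, and still so for the second after the job is handed in, with the robot touching nothing.
It also fails if it takes over 51 s, if anything falls off the work surface, if the arm or the gripper's body presses on something with over 40 N, if the wrist force passes 120 N, or if a joint passes its speed limit or range.

ROBOT

A 7-joint arm with a two-finger parallel gripper is mounted at the origin on the work surface. World frame = base frame: x ahead of the robot, y to its left, z up, the work surface at z = 0. Lengths are in m, angles in rad, forces in N, time in s.
With the tool pointing down it reaches from about 0.425 to 0.875 m from the base axis. Payload 4.7 kg.
Tool frame: the origin (TCP) lies between the finger pads; the fingertips stand 14 mm ahead of it and the grasp point (between the pads) lies 5 mm behind it; z points along the fingers, y is the line along which they close (so a half turn about z gives the same grasp; the last joint's range is limited). The gripper opens to 87 mm and grips with 3 to 60 N. Pads are 19 mm wide; open, the fingers measure 117 mm over their backs; the gripper's body (75 mm by 190 mm) begins 51 mm behind the grasp point.
Start: joints at [1.212, 0.321, -0.07, 1.45, 0.023, 1.371, -0.057], TCP at [0.237, -0.605, 0.237] pointing down, gripper open.
Joint ranges: [-2.86, 2.86], [-0.3, 2.09], [-1.38, 1.24], [0.06, 2.45], [-1.56, 4.7], [0.09, 2.05], [-2.69, 2.69]. Speed limits (rad/s): [2.57, 2.57, 3.14, 3.14, 3.14, 3.14, 3.14].

INTERFACE

Orientations are given as a rotation vector (axis times angle).
In Python, from bench import ctrl gives the robot as it stands.
- The arm moves only by the shell command python3 -m inch 'ROWS' [OPENING] [FORCE]. ROWS is JSON, a list of rows, each a list of 6 numbers: the shift along the world's x, y, z in mm, then the turn, a rotation vector about the world's x, y, z in degrees. In form: [[tx, ty, tz, rx, ry, rz], ...]. A call has 1 to 20 rows; each row is the pose to reach, as a shift and turn from the pose commanded when the call began; what a row does not reach only later rows make up. A row lasts 1/8 s, in which the tool goes at most 62.5 mm and 10.7 degrees, less where a joint would pass 70% of its speed; a pose out of reach is approached as far as the arm can. A call with a gripper value outside its range is refused whole. OPENING is the finger opening in mm, from 0 to 87, set as the call begins (- or left out, the last holds). The fingers move at their own pace and stop on an object; FORCE is the grip in N (left out, the last holds). Time passes only in rows, so rows that repeat a pose let the fingers close. It gives the time, the measured TCP pose, the force, the opening and the grip force at its end, in the units of the state.
- ctrl.get_state(): the state, without advancing time (a new reading comes with each control period).
- ctrl.get_image(name): name is "scene" or "top"; returns (picture, depth): 420x560x3 uint8, red, green, blue; 420x560 float32, m along the optical axis (not along the pixel's ray), 0 where there is no reading.
- ctrl.camera_params(name): a dict with "mtx" (3x3 intrinsics, pixels), "dist_coeffs" ([k1, k2, p1, p2, k3] as OpenCV has them; the pictures are not rectified), "T" (4x4, takes a point from camera to world coordinates). Camera axes: x right, y down, z forward; pixel columns grow to the right and rows downward; lengths in m; the calibration is good to about 2 mm. A picture is of the moment at which its call begins. camera_params takes no time and is no camera call.
- ctrl.close_job(): hands the job in; it is judged then, once.
The state is a dict: "time": time; "joint_positions": joint angles; "qd": joint speeds; "joint_torque": joint torques, N m; "position": TCP position; "tool_rot": TCP orientation; "ft_force": force on the tool from outside, world axes, zero at the start; "torque": the same for the moment, N m; "grip_width": opening from 0.0 (shut) to 1.0 (fully open); "grip_force": force on a finger pad.
Only numpy, scipy, OpenCV 4.12 (cv2) and the standard library are available. Lean on these libraries where they do the work, as an engineer would, in place of code of your own. Each camera call takes 0.05 s, during which the arm holds its last target. There are 200 camera calls.

## Working session

There is one attempt and no reset: what is moved stays moved. The work goes in short steps, Python scripts to look and compute and a shell command to move; the robot and the scene stay as the last step left them, time stands still between calls to the robot, and variables do not carry over. Pictures are saved under pics/ and viewed, at most 10 in all, crops included, and the job is handed in when it is done.

```bash
ls; mkdir -p pics
python3 - <<'E'
from bench import ctrl
import cv2,numpy as np
for n in("scene","top"):
    im,d=ctrl.get_image(n); cv2.imwrite(f"pics/{n}0.png",im[:,:,::-1]); np.savez(f"{n}0.npz",im=im,d=d)
    p=ctrl.camera_params(n); print(n,np.round(p["mtx"],1).tolist(),p["dist_coeffs"],np.round(p["T"],3).tolist())
print(ctrl.get_state())
E
```

```text
pics
scene [[525.2, 0.0, 282.8], [0.0, 525.2, 212.4], [0.0, 0.0, 1.0]] [-0.03060525  0.          0.          0.          0.        ] [[-0.638, 0.584, -0.502, 1.138], [0.77, 0.472, -0.429, 0.624], [-0.013, -0.66, -0.751, 0.963], [0.0, 0.0, 0.0, 1.0]]
top [[544.0, 0.0, 284.5], [0.0, 544.0, 202.0], [0.0, 0.0, 1.0]] [-0.1511638  0.         0.         0.         0.       ] [[0.008, -0.99, 0.144, 0.327], [-1.0, -0.008, 0.001, 0.136], [0.0, -0.144, -0.99, 1.653], [0.0, 0.0, 0.0, 1.0]]
{'time': 0.1, 'joint_positions': array([ 1.21210682,  0.32173356, -0.07008332,  1.45157874,  0.02262016,
        1.37081169, -0.05691546]), 'qd': array([ 0.00049408, -0.00053618,  0.00085595, -0.00394611, -0.00065516,
       -0.00035217,  0.0004101 ]), 'joint_torque': array([ 6.46002609e-04, -4.92569268e+01, -4.05090423e-01, -3.13400209e+01,
       -6.41427655e-02,  3.94986849e-02,  8.60575278e-05]), 'position': array([ 0.23651012, -0.60492095,  0.23556789]), 'tool_rot': array([-3.08551172e+00, -5.81902596e-01,  6.85080043e-04]), 'ft_force': array([-0.2606643 ,  0.6103675 , -0.00934849]), 'torque': array([-0.05078834, -0.02768495,  0.00454369]), 'grip_force': 0.0, 'grip_width': 1.0008044687821402}
```

View pics/scene0.png

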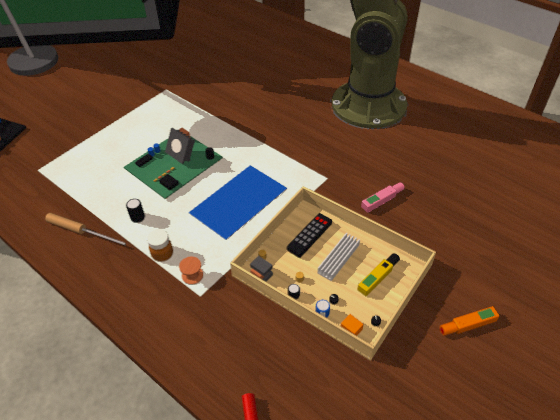

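View pics/top0.png

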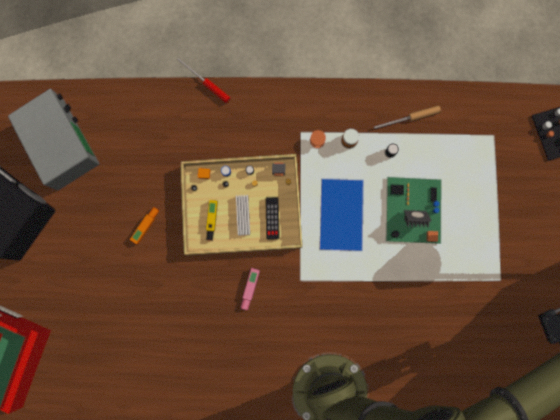

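```bash
cat > h.py <<'E'
from bench import ctrl
import cv2,numpy as np
def world(n,d):
    p=ctrl.camera_params(n); v,u=np.mgrid[0:420,0:560]
    q=cv2.undistortPoints(np.stack([u,v],-1).reshape(-1,1,2).astype(np.float64),p["mtx"],p["dist_coeffs"]).reshape(420,560,2)
    c=np.dstack([q*d[...,None],d]); T=p["T"]; return c@T[:3,:3].T+T[:3,3]
def pix(n,P):
    p=ctrl.camera_params(n); Ti=np.linalg.inv(p["T"]); c=np.atleast_2d(P)@Ti[:3,:3].T+Ti[:3,3]
    return cv2.projectPoints(c,np.zeros(3),np.zeros(3),p["mtx"],p["dist_coeffs"])[0].reshape(-1,2)
E
python3 - <<'E'
from h import *
for n in("scene","top"):
    z=np.load(f"{n}0.npz"); im,d=z["im"],z["d"]; W=world(n,d)
    hsv=cv2.cvtColor(im,cv2.COLOR_RGB2HSV); H,S,V=[hsv[...,i].astype(int) for i in range(3)]
    print(n)
    def rep(name,m):
        m=m&(d>0); P=W[m]; 
        if len(P)<5: print(name,len(P));return
        print(name,len(P),"mean",P.mean(0).round(4),"lo",np.percentile(P,2,0).round(3),"hi",np.percentile(P,98,0).round(3))
    def box(u0,u1,v0,v1):
        m=np.zeros(d.shape,bool); m[v0:v1,u0:u1]=1; return m
    yel=(H>=22)&(H<=32)&(S>200)&(V>150)
    b=box(355,405,248,298) if n=="scene" else box(200,224,195,248)
    rep("yellow",yel&b); rep("yellowtop",yel&b&(W[...,2]>.024))
    black=b&(V<60)&(W[...,2]>.012); rep("nose",black)
    m=yel&b; P=W[m&(W[...,2]>.02)][:,:2]; 
    w,v=np.linalg.eigh(np.cov(P.T)); print("axis",v[:,1])
    rep("green",b&(H>35)&(H<85)&(S>80))
    rep("mat",(H>100)&(H<125)&(S>150)&(V>80)&(box(180,300,160,245) if n=="scene" else box(315,370,170,260)))
    if n=="scene":
        m=box(168,184,136,158)&(V>150)&(S<90); rep("disc",m); print(np.argwhere(m).mean(0))
        P=W[m&(d>0)]; c=P.mean(0); print("normal",np.linalg.svd(P-c)[2][2])
    rep("board",(H>40)&(H<90)&(S>80)&(box(120,225,130,200) if n=="scene" else box(383,445,172,246)))
    crate=(W[...,2]>.043)&(W[...,2]<.058)&(box(225,440,180,350) if n=="scene" else box(175,305,148,258)); rep("crate rim",crate)
    P=W[crate&(d>0)][:,:2]; print(cv2.minAreaRect(P.astype(np.float32)))
    m=W[...,2]>.06; m&=(box(30,440,90,350) if n=="scene" else box(175,505,90,285)); rep("tall",m)
z=np.load("scene0.npz")["im"]; cv2.imwrite("pics/crop1.png",cv2.resize(z[215:345,280:440,::-1],None,fx=4.5,fy=4.5,interpolation=2))
E
```

```text
scene
yellow 271 mean [0.523  0.3597 0.0293] lo [0.481 0.346 0.026] hi [0.57  0.371 0.033]
yellowtop 271 mean [0.523  0.3597 0.0293] lo [0.481 0.346 0.026] hi [0.57  0.371 0.033]
nose 100 mean [0.4663 0.3649 0.0268] lo [0.45  0.355 0.019] hi [0.494 0.374 0.034]
axis [-0.96308225 -0.26920732]
green 91 mean [0.5455 0.3564 0.0302] lo [0.532 0.348 0.027] hi [0.559 0.365 0.033]
mat 3278 mean [ 0.5364 -0.0348  0.0027] lo [ 0.428 -0.097 -0.001] hi [0.637 0.025 0.007]
disc 109 mean [ 0.5272 -0.2582  0.0564] lo [ 0.519 -0.277  0.043] hi [ 0.536 -0.243  0.071]
[145.21818182 175.70909091]
normal [ 0.88207832 -0.05521856  0.46785547]
board 2141 mean [ 0.5634 -0.2443  0.0122] lo [ 0.455 -0.339  0.008] hi [ 0.644 -0.175  0.017]
crate rim 1958 mean [0.5754 0.2711 0.0479] lo [0.41  0.091 0.043] hi [0.705 0.45  0.052]
((0.5573705434799194, 0.26908230781555176), (0.2839643955230713, 0.3521086573600769), 4.276088714599609)
tall 772 mean [ 0.3135 -0.089   0.0726] lo [ 0.006 -0.289  0.06 ] hi [0.778 0.065 0.093]
top
yellow 154 mean [0.5148 0.3579 0.0305] lo [0.479 0.345 0.023] hi [0.565 0.372 0.037]
yellowtop 150 mean [0.5146 0.3579 0.0307] lo [0.479 0.345 0.025] hi [0.565 0.372 0.037]
nose 36 mean [0.4619 0.3632 0.0283] lo [0.452 0.356 0.02 ] hi [0.471 0.371 0.035]
axis [-0.99266737  0.12087804]
green 41 mean [0.5453 0.3572 0.0301] lo [0.534 0.35  0.022] hi [0.557 0.364 0.037]
mat 2751 mean [ 0.5305 -0.0354  0.0031] lo [ 0.43  -0.095 -0.005] hi [0.633 0.023 0.011]
board 2326 mean [ 0.5488 -0.2519  0.0127] lo [ 0.452 -0.337  0.005] hi [ 0.639 -0.179  0.022]
crate rim 944 mean [0.5628 0.2635 0.0496] lo [0.409 0.091 0.044] hi [0.701 0.448 0.057]
((0.5561366677284241, 0.26936984062194824), (0.27942585945129395, 0.3492434620857239), 4.316324234008789)
tall 310 mean [ 0.5872 -0.1924  0.0711] lo [ 0.49  -0.288  0.06 ] hi [ 0.78  -0.043  0.09 ]
```

View pics/crop1.png

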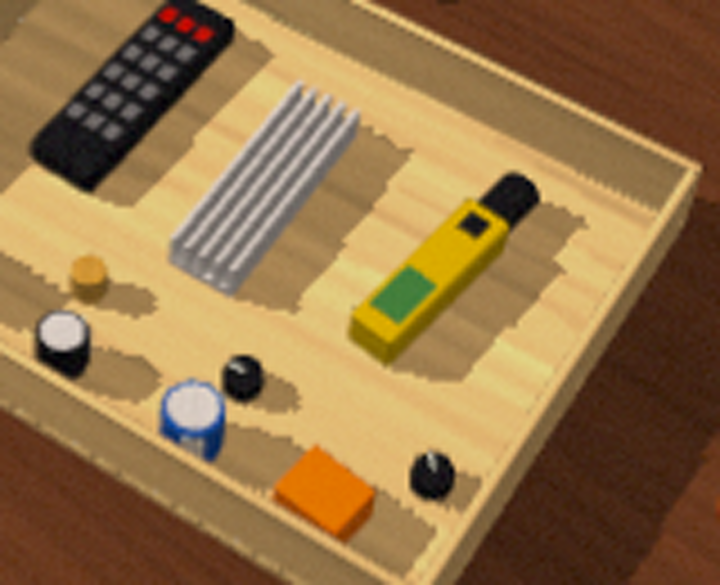

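```bash
python3 - <<'E'
from h import *
for n in("scene","top"):
    z=np.load(f"{n}0.npz"); im,d=z["im"],z["d"]; W=world(n,d)
    H,S,V=[a.astype(int) for a in cv2.split(cv2.cvtColor(im,cv2.COLOR_RGB2HSV))]
    def box(u0,u1,v0,v1):
        m=np.zeros(d.shape,bool); m[v0:v1,u0:u1]=1; return m
    # planar rays: intersect pixel rays with a plane z=h (less noise than depth)
    T=ctrl.camera_params(n)["T"]; o=T[:3,3]
    def onplane(m,h):
        P=world(n,np.ones_like(d))[m]-o; return (o+P*((h-o[2])/P[:,2])[:,None])[:,:2].astype(np.float32)
    bd=(H>40)&(H<90)&(S>80)&(box(120,225,130,200) if n=="scene" else box(383,445,172,246))
    bd=cv2.morphologyEx(bd.astype(np.uint8),cv2.MORPH_OPEN,np.ones((3,3)))>0
    print(n,"board",cv2.minAreaRect(onplane(bd,.012)))
    mt=(H>100)&(H<125)&(S>150)&(V>80)&(box(180,300,160,245) if n=="scene" else box(315,370,170,260))
    print("mat",cv2.minAreaRect(onplane(mt,.003)))
    b=box(355,405,248,298) if n=="scene" else box(200,224,195,248)
    ye=b&(H>=22)&(H<=32)&(S>200)&(V>110); gr=b&(H>35)&(H<85)&(S>80); ns=b&(V<60)&(d>0)&(W[...,2]>.012)
    allm=(ye|gr|ns); P=onplane(allm,.018); print("therm",cv2.minAreaRect(P),"green",onplane(gr,.03).mean(0),"x",P[:,0].min(),P[:,0].max())
    if n=="top":
        m=box(400,432,200,228)&(V>140)&(S<90); print("disc",m.sum(),np.argwhere(m).mean(0),W[m&(d>0)].mean(0)); print("proj expected",pix(n,[.527,-.258,.055]))
    R=b if n=="scene" else None
    dm=(box(164,188,132,162) if n=="scene" else box(400,432,200,228))&(V>140)&(S<90)
    print("disc rays@z.055",onplane(dm,.055).mean(0))
E
python3 - <<'E'
import cv2
t=cv2.imread("pics/top0.png");s=cv2.imread("pics/scene0.png")
f=lambda i:cv2.resize(i,(390,390),interpolation=2)
cv2.imwrite("pics/crop2.png",cv2.hconcat([f(t[170:248,378:456]),f(s[110:210,120:220])]))
E
```

```text
scene board ((0.5468834638595581, -0.25759610533714294), (0.1691894829273224, 0.19911029934883118), 87.77774810791016)
mat ((0.5322896838188171, -0.03620045632123947), (0.12853598594665527, 0.2175634503364563), 88.56720733642578)
therm ((0.5083686709403992, 0.35906726121902466), (0.029505262151360512, 0.13158617913722992), 85.61425018310547) green [0.5453321  0.35632303] x 0.44278345 0.5749806
disc rays@z.055 [ 0.52337986 -0.27279088]
top board ((0.5455330610275269, -0.2577425539493561), (0.16107191145420074, 0.19330577552318573), 87.92765045166016)
mat ((0.5311453938484192, -0.03529725968837738), (0.12279728055000305, 0.2124577909708023), 89.347412109375)
therm ((0.5111669898033142, 0.3611987233161926), (0.024920424446463585, 0.11670862883329391), 85.1039810180664) green [0.54529643 0.35723794] x 0.45345423 0.5695502
disc 34 [214.32352941 416.88235294] [ 0.52529119 -0.25625623  0.06004077]
proj expected [[417.03604444 213.96013169]]
disc rays@z.055 [ 0.5259038  -0.25750914]
```

View pics/crop2.png

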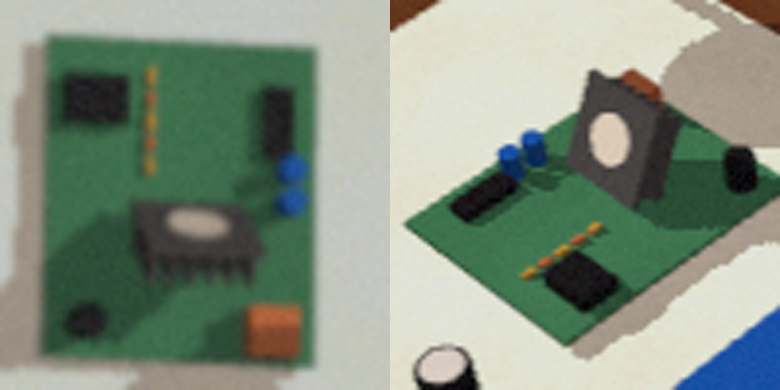

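```bash
python3 -m inch '[[130,150,100,0,0,60],[260,305,100,0,0,60],[260,305,100,0,0,60],[260,305,100,0,0,60],[260,305,100,0,0,60],[260,305,100,0,0,60],[260,305,100,0,0,60],[290,600,100,0,0,110],[290,600,100,0,0,110],[290,600,100,0,0,110],[290,600,100,0,0,110],[290,600,100,0,0,110],[290,600,100,0,0,110],[280,965,100,0,0,153],[280,965,100,0,0,153],[280,965,100,0,0,153],[280,965,100,0,0,153],[280,965,100,0,0,153],[280,965,100,0,0,153],[280,965,100,0,0,153]]' 60
```

```text
time: 2.6
position: [0.5143, 0.3639, 0.3352]
tool_rot: [-0.143, -3.135, -0.003]
ft_force: [-1.1, -0.1, 0.3]
grip_width: 0.688
grip_force: 0.0
```

The yellow one with black nose and green display is at scene (380,272) / top (212,220). The pink one at scene (383,197) and the orange one at (470,322) don't match. The crop confirms yellow body, black nose and green display. In the board crop the white disc sits on the heatsink's sloping face, at scene (176,145).

```bash
python3 -m inch '[[7,-2,-60,0,0,0],[7,-2,-120,0,0,0],[7,-2,-180,0,0,0],[7,-2,-230,0,0,0],[7,-2,-260,0,0,0],[7,-2,-270,0,0,0],[7,-2,-270,0,0,0],[7,-2,-270,0,0,0]]'
python3 - <<'E'
from h import *
im,d=ctrl.get_image("scene"); cv2.imwrite("pics/a.png",cv2.resize(im[150:350,240:460,::-1],None,fx=2.9,fy=2.9,interpolation=2)); print(ctrl.get_state()["position"])
E
```

```text
time: 3.6
position: [0.5249, 0.3579, 0.0683]
tool_rot: [0.156, 3.135, 0.002]
ft_force: [0.6, -0.0, -0.5]
grip_width: 0.692
grip_force: 0.0
[0.52482235 0.35805929 0.06836984]
```

View pics/a.png

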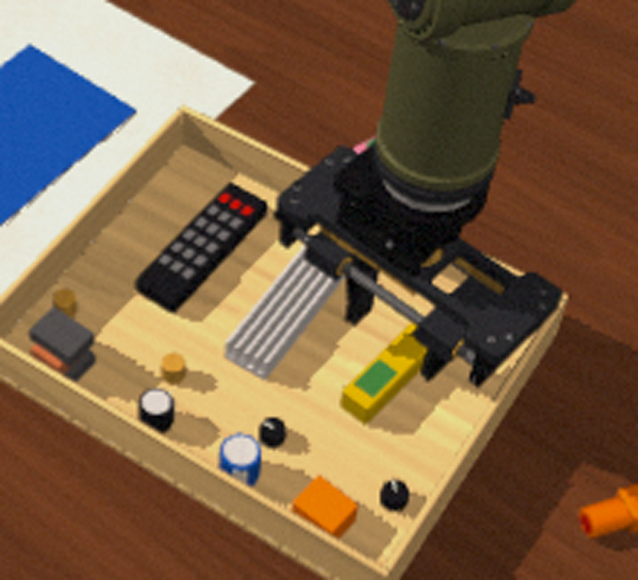

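The open fingers straddle the yellow bar (crop 360,295 and 437,355), clear of the aluminium bar. Descending and gripping.

```bash
python3 -m inch '[[0,0,-20,0,0,0],[0,0,-35,0,0,0],[0,0,-45,0,0,0],[0,0,-45,0,0,0],[0,0,-45,0,0,0]]' && python3 -m inch '[[0,0,0,0,0,0],[0,0,0,0,0,0],[0,0,0,0,0,0],[0,0,0,0,0,0],[0,0,0,0,0,0],[0,0,0,0,0,0]]' 10 25 && python3 -m inch '[[0,0,10,0,0,0],[0,0,30,0,0,0],[0,0,70,0,0,0],[0,0,110,0,0,0],[0,0,150,0,0,0],[0,0,180,0,0,0],[0,0,180,0,0,0],[0,0,180,0,0,0],[0,0,180,0,0,0]]'
cat > pose.py <<'E'
from h import *
from scipy.spatial.transform import Rotation as R
import sys
def shot(name):
    s=ctrl.get_state(); out={}
    for n in("scene","top"):
        im,d=ctrl.get_image(n); cv2.imwrite(f"pics/{name}_{n}.png",im[:,:,::-1]); np.savez(f"{name}_{n}.npz",im=im,d=d); out[n]=(im,d)
    return s,out
def measure(s,out,show=True):
    t=s["position"]; Rt=R.from_rotvec(s["tool_rot"])
    for n in out:
        im,d=out[n]; W=world(n,d); H,S,V=[a.astype(int) for a in cv2.split(cv2.cvtColor(im,cv2.COLOR_RGB2HSV))]
        near=(np.linalg.norm(W-t,axis=2)<.12)&(d>0)
        L=Rt.inv().apply((W-t).reshape(-1,3)).reshape(W.shape)
        near&=(np.abs(L[...,1])<.025)&(L[...,2]>-.04)
        for k,m in(("yellow",(H>=20)&(H<=33)&(S>180)&(V>90)),("green",(H>35)&(H<85)&(S>80)),("red",((H<8)|(H>172))&(S>120)&(V>60))):
            m=m&near
            if m.sum()>2: P=L[m]; print(n,k,m.sum(),"tool-frame mean",P.mean(0).round(4),"lo",np.percentile(P,3,0).round(4),"hi",np.percentile(P,97,0).round(4))
        g=near&(((H>=20)&(H<=33)&(S>180)&(V>90))|((H>35)&(H<85)&(S>80)))
        P=L[g]
        # slope of the upper face along tool x
        q=P[P[:,2]<np.percentile(P[:,2],60)]
        if len(q)>20: print("fit z(x)",np.polyfit(P[:,0],P[:,2],1).round(3),"y(x)",np.polyfit(P[:,0],P[:,1],1).round(3))
if __name__=="__main__": s,o=shot(sys.argv[1]); print(s["position"],s["tool_rot"]); measure(s,o)
E
python3 pose.py b; python3 -c "
import cv2
a=cv2.imread('pics/b_scene.png')[120:350,240:460];cv2.imwrite('pics/b1.png',cv2.resize(a,None,fx=2.6,fy=2.6,interpolation=2))"
```

```text
time: 4.28
position: [0.5235, 0.3576, 0.021]
tool_rot: [-0.154, -3.137, 0.0]
ft_force: [-1.2, -0.3, 0.7]
grip_width: 0.693
grip_force: 0.0
time: 5.03
position: [0.5238, 0.3577, 0.0216]
tool_rot: [0.155, 3.138, 0.0]
ft_force: [0.2, 0.2, 0.5]
grip_width: 0.296
grip_force: 25.0
time: 6.15
position: [0.5232, 0.357, 0.2003]
tool_rot: [-0.154, -3.136, 0.002]
ft_force: [-0.3, 0.9, -1.3]
grip_width: 0.297
grip_force: 25.0
[0.52318449 0.35697261 0.20029773] [-1.54497484e-01 -3.13605305e+00  2.05756960e-03]
scene yellow 289 tool-frame mean [-0.0304  0.0025 -0.0032] lo [-0.0476 -0.0118 -0.0102] hi [0.0021 0.0127 0.0107]
scene green 119 tool-frame mean [-0.0205 -0.0008 -0.0094] lo [-0.0349 -0.0163 -0.0217] hi [-0.0074  0.0128 -0.006 ]
fit z(x) [-0.163 -0.009] y(x) [-0.054  0.   ]Traceback (most recent call last):
  File "pose.py", line 24, in <module>
    if __name__=="__main__": s,o=shot(sys.argv[1]); print(s["position"],s["tool_rot"]); measure(s,o)
                                                                                        ~~~~~~~^^^^^
  File "pose.py", line 22, in measure
    q=P[P[:,2]<np.percentile(P[:,2],60)]
               ~~~~~~~~~~~~~^^^^^^^^^^^
    return _quantile_unchecked(
        a, q, axis, out, overwrite_input, method, keepdims, weights)
    return _ureduce(a,
                    func=_quantile_ureduce_func,
    ...<5 lines>...
                    overwrite_input=overwrite_input,
                    method=method)
    r = func(a, **kwargs)
    result = _quantile(arr,
                       quantiles=q,
    ...<2 lines>...
                       out=out,
                       weights=wgt)
    slices_having_nans = np.isnan(arr[-1, ...])
                                  ~~~^^^^^^^^^
IndexError: index -1 is out of bounds for axis 0 with size 0
```

View pics/b1.png

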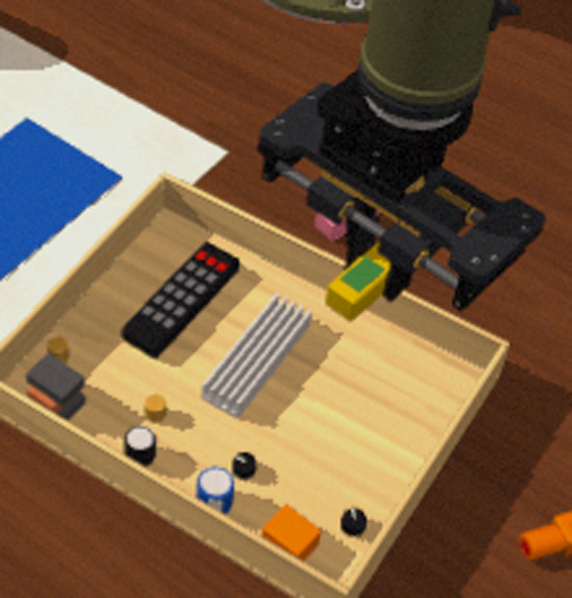

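The bar is held between the fingers with its tail at crop (350,300); the other parts have not moved. Checking its pitch in the hand from the same images.

```bash
cat > pitch.py <<'E'
from h import *
from scipy.spatial.transform import Rotation as R
import sys
def go(name,t,rv):
    Rt=R.from_rotvec(rv)
    z=np.load(f"{name}_scene.npz"); im,d=z["im"],z["d"]; W=world("scene",d)
    H,S,V=[a.astype(int) for a in cv2.split(cv2.cvtColor(im,cv2.COLOR_RGB2HSV))]
    L=Rt.inv().apply((W-t).reshape(-1,3)).reshape(W.shape)
    near=(d>0)&(np.linalg.norm(W-t,axis=2)<.08)&(np.abs(L[...,1])<.014)
    g=near&(H>35)&(H<85)&(S>80); y=near&(H>=20)&(H<=33)&(S>180)&(V>90)
    for k,m in(("green",g),("top",(g|y)&(L[...,2]<-.004)&(L[...,0]<-.008)),("tailend",y&(L[...,0]<-.043)&(L[...,2]>-.006))):
        P=L[m]
        if len(P)<10: print(k,len(P)); continue
        c=P.mean(0); nrm=np.linalg.svd(P-c)[2][2]; print(k,len(P),"mean",c.round(4),"normal",nrm.round(3), "z(x)",np.polyfit(P[:,0],P[:,2],1).round(3))
    vv,uu=np.nonzero(g); print("green px",uu.mean(),vv.mean())
if __name__=="__main__":
    s=ctrl.get_state(); go(sys.argv[1],s["position"],s["tool_rot"])
E
python3 pitch.py b
```

```text
green 110 mean [-0.0213 -0.001  -0.0085] normal [ 0.002  0.004 -1.   ] z(x) [ 0.002 -0.008]
top 232 mean [-0.0288  0.0003 -0.0079] normal [ 0.039 -0.023  0.999] z(x) [-0.038 -0.009]
tailend 78 mean [-0.0461  0.0012  0.0026] normal [ 1.    -0.019  0.004] z(x) [-0.085 -0.001]
green px 379.0272727272727 225.02727272727273
```

```bash
cat > aim.py <<'E'
from h import *
from scipy.spatial.transform import Rotation as R
s=ctrl.get_state(); t=s["position"]; Rt=R.from_rotvec(s["tool_rot"])
a=np.deg2rad(-2.2); n=np.array([np.cos(np.pi/6)*np.cos(a),np.cos(np.pi/6)*np.sin(a),.5]); P=np.array([.5265,-.2575,.055])
x=-n; y=np.cross([0,0,1],x); y/=np.linalg.norm(y); up=np.cross(x,y); 
Rg=R.from_matrix(np.stack([x,-y,-up],1)); T=P+.06*n-Rg.apply([.0765,0,.0036])
print("target",T.round(4),"shift mm",((T-t)*1e3).round(1),"turn deg",np.rad2deg((Rg*Rt.inv()).as_rotvec()).round(2))
lens=t+Rt.apply([.0765,0,.0036]); v=lens-P; print("now lens: along n",v@n,"lateral",(v-n*(v@n)).round(4),"axis err deg",np.rad2deg(np.arccos(Rt.as_matrix()[:,0]@-n)))
E
python3 aim.py
```

```text
target [ 0.6428 -0.262   0.1264] shift mm [ 119.5 -619.2  -74.1] turn deg [ -2.   -30.03   3.37]
now lens: along n -0.018375572540524424 lateral [-0.0635  0.6216  0.1512] axis err deg 30.268127577255154
```

```bash
python3 -m inch '[[20,-50,40,0,0,0],[40,-100,40,0,0,0],[60,-150,40,0,0,0],[80,-200,40,0,0,0],[100,-250,40,0,-5,1],[115,-300,40,0,-10,1],[130,-350,40,-1,-15,2],[140,-400,40,-1,-20,2],[150,-450,30,-1,-25,3],[160,-500,20,-2,-30,3],[170,-550,10,-2,-30,3.4],[172,-590,0,-2,-30,3.4],[172,-615,-10,-2,-30,3.4],[172,-617,-25,-2,-30,3.4],[172,-617,-40,-2,-30,3.4],[172,-617,-43,-2,-30,3.4],[172,-617,-43,-2,-30,3.4],[172,-617,-43,-2,-30,3.4]]'; python3 aim.py; python3 pose.py c 2>/dev/null|head -1; python3 pitch.py c
```

```text
time: 8.5
position: [0.6964, -0.2587, 0.1596]
tool_rot: [0.048, 2.615, -0.013]
ft_force: [0.4, 0.6, -1.0]
grip_width: 0.295
grip_force: 25.0
target [ 0.6428 -0.262   0.1264] shift mm [-53.5  -3.2 -33.2] turn deg [ 0.01  0.14 -0.11]
now lens: along n 0.12286531867076592 lateral [-0.0008  0.0052  0.0017] axis err deg 0.16950994206260211
[ 0.69637562 -0.25873493  0.15961411] [ 0.04764286  2.61519811 -0.01283227]
green 42 mean [-0.0167  0.0021 -0.0087] normal [-0.129  0.014  0.991] z(x) [ 0.129 -0.007]
top 97 mean [-0.0307  0.0049 -0.008 ] normal [ 0.052 -0.071  0.996] z(x) [-0.047 -0.009]
tailend 58 mean [-0.0461  0.003   0.0031] normal [-0.998  0.016  0.063] z(x) [0.886 0.044]
green px 108.83333333333333 146.8095238095238
```

```bash
python3 -c "
import cv2
a=cv2.imread('pics/c_scene.png')[30:230,60:320];cv2.imwrite('pics/c1.png',cv2.resize(a,None,fx=2.9,fy=2.9,interpolation=2))"
```

```text
(no output)
```

View pics/c1.png

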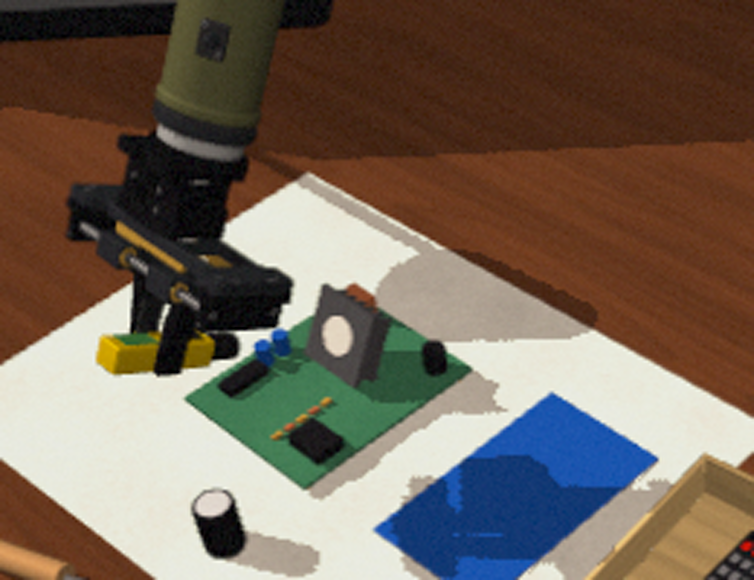

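The bar is in line, about 12 cm from the disc (crop 337,335), with nose at crop (225,345) and everything clear. Moving in to 6 cm and holding.

```bash
python3 -m inch '[[-14,-1,-8,0,0,0],[-28,-2,-17,0,0,0],[-42,-3,-25,0,0,0],[-50,-3,-31,0,0,0],[-53.5,-3,-33,0,0,0],[-53.5,-3,-33,0,0,0],[-53.5,-3,-33,0,0,0],[-53.5,-3,-33,0,0,0],[-53.5,-3,-33,0,0,0]]'; python3 aim.py; python3 pose.py d 2>/dev/null|head -1; python3 pitch.py d;  python3 -c "
import cv2
a=cv2.imread('pics/d_scene.png')[60:220,80:260];cv2.imwrite('pics/d1.png',cv2.resize(a,None,fx=3.7,fy=3.7,interpolation=2))"
```

```text
time: 9.72
position: [0.6425, -0.2622, 0.1258]
tool_rot: [0.049, 2.616, -0.012]
ft_force: [-0.4, 1.1, -1.5]
grip_width: 0.297
grip_force: 25.0
target [ 0.6428 -0.262   0.1264] shift mm [0.3 0.2 0.6] turn deg [-0.04  0.08 -0.08]
now lens: along n 0.05946775985011957 lateral [ 0.0002 -0.0003 -0.0004] axis err deg 0.09347833967182674
[ 0.64254265 -0.26220242  0.12576872] [ 0.04874041  2.61615753 -0.01201951]
green 49 mean [-0.0051  0.0011 -0.0088] normal [ 0.044  0.392 -0.919] z(x) [ 0.078 -0.008]
top 90 mean [-0.0295  0.004  -0.0081] normal [ 0.049 -0.07   0.996] z(x) [-0.053 -0.01 ]
tailend 59 mean [-0.0459  0.0023  0.0036] normal [ 0.999 -0.015 -0.043] z(x) [0.502 0.027]
green px 133.42857142857142 144.6326530612245
```

View pics/d1.png

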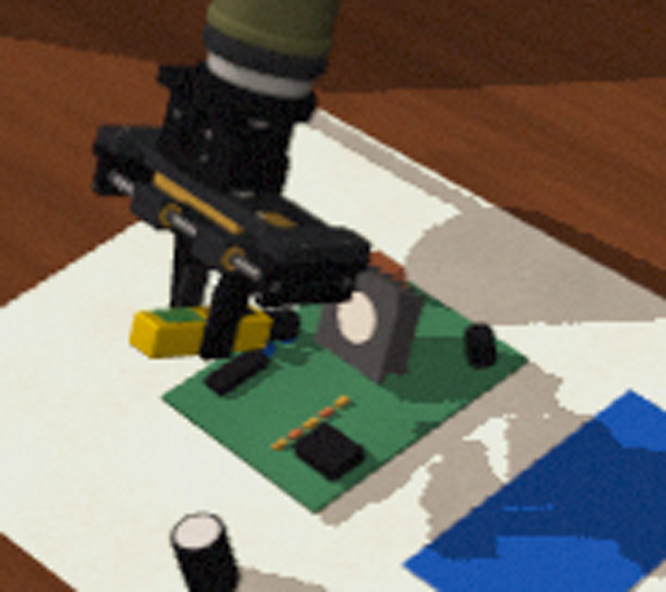

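The nose points square at the disc at about 6 cm, with nothing touching. Holding still.

```bash
python3 -m inch '[[0,0,0,0,0,0],[0,0,0,0,0,0],[0,0,0,0,0,0],[0,0,0,0,0,0],[0,0,0,0,0,0],[0,0,0,0,0,0],[0,0,0,0,0,0],[0,0,0,0,0,0],[0,0,0,0,0,0],[0,0,0,0,0,0],[0,0,0,0,0,0],[0,0,0,0,0,0],[0,0,0,0,0,0],[0,0,0,0,0,0],[0,0,0,0,0,0],[0,0,0,0,0,0],[0,0,0,0,0,0],[0,0,0,0,0,0],[0,0,0,0,0,0],[0,0,0,0,0,0]]'; python3 aim.py
python3 -m inch '[[15,0,9,0,0,0],[35,-1,22,0,0,0],[52,-2,40,0,0,0],[52,-2,70,0,0,0],[45,20,85,0,0,0],[35,60,85,0.2,5,0],[10,110,85,0.4,10,0],[-30,160,85,0.6,18,0],[-60,200,70,1,25,0],[-90,226,50,1.1,30,0],[-95,226,20,1.1,30,0],[-95,226,-20,1.1,30,0],[-95,226,-50,1.1,30,0],[-95,226,-70,1.1,30,0],[-95,226,-80,1.1,30,0],[-95,226,-80,1.1,30,0],[-95,226,-80,1.1,30,0],[-95,226,-80,1.1,30,0]]'; python3 pose.py e 2>/dev/null|head -1; python3 pitch.py e;python3 -c "
import cv2
a=cv2.imread('pics/e_scene.png')[60:280,120:360];cv2.imwrite('pics/e1.png',cv2.resize(a,None,fx=2.7,fy=2.7,interpolation=2))"
```

```text
time: 12.32
position: [0.6422, -0.2624, 0.1256]
tool_rot: [0.049, 2.616, -0.012]
ft_force: [-0.1, 0.8, -0.4]
grip_width: 0.298
grip_force: 25.0
target [ 0.6428 -0.262   0.1264] shift mm [0.6 0.4 0.8] turn deg [-0.04  0.06 -0.06]
now lens: along n 0.059084237046248905 lateral [ 0.0002 -0.0005 -0.0004] axis err deg 0.06742001588955428
time: 14.58
position: [0.548, -0.0365, 0.0466]
tool_rot: [0.059, 3.138, -0.0]
ft_force: [0.6, 0.6, -0.9]
grip_width: 0.295
grip_force: 25.0
[ 0.54801474 -0.03645191  0.04657538] [ 5.93889678e-02  3.13845098e+00 -2.59367807e-04]
green 63 mean [-0.0214 -0.0014 -0.0088] normal [ 0.065 -0.164 -0.984] z(x) [ 0.079 -0.007]
top 129 mean [-0.0289  0.0018 -0.0085] normal [ 0.006 -0.002 -1.   ] z(x) [ 0.006 -0.008]
tailend 28 mean [-0.0464  0.0035  0.0013] normal [-1.    -0.001  0.014] z(x) [0.18 0.01]
green px 225.52380952380952 193.0793650793651
```

View pics/e1.png

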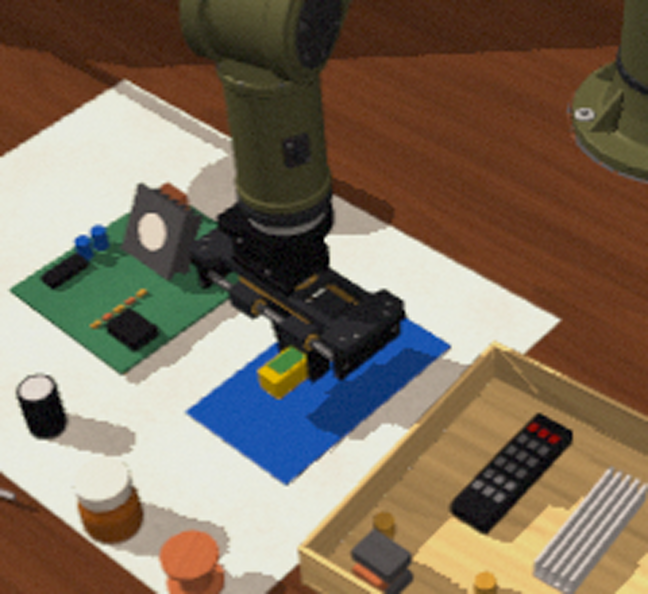

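The bar is level over the mat (crop 285,370), the board clear on one side and the crate on the other. Lowering gently.

```bash
python3 -m inch '[[0,0,-10,0,0,0],[0,0,-17,0,0,0],[0,0,-22,0,0,0],[0,0,-24,0,0,0],[0,0,-25.5,0,0,0],[0,0,-26.5,0,0,0],[0,0,-27.2,0,0,0],[0,0,-27.2,0,0,0],[0,0,-27.2,0,0,0],[0,0,-27.2,0,0,0]]'
```

```text
time: 15.92
position: [0.5474, -0.0364, 0.0186]
tool_rot: [0.059, 3.14, 0.0]
ft_force: [-1.5, -0.3, 1.6]
grip_width: 0.295
grip_force: 25.0
```

```bash
python3 -m inch '[[0,0,-0.4,0,0,0],[0,0,-0.6,0,0,0],[0,0,-0.6,0,0,0],[0,0,-0.6,0,0,0]]'; python3 -m inch '[[0,0,0,0,0,0],[0,0,0,0,0,0],[0,0,0,0,0,0],[0,0,0,0,0,0],[0,0,0,0,0,0],[0,0,0,0,0,0]]' 50 && python3 -m inch '[[0,0,5,0,0,0],[0,0,15,0,0,0],[0,0,40,0,0,0],[0,0,90,0,0,0],[0,0,150,0,0,0],[-20,0,210,0,0,0],[-60,0,250,0,0,0],[-80,0,260,0,0,0],[-80,0,260,0,0,0],[-80,0,260,0,0,0],[-80,0,260,0,0,0],[-80,0,260,0,0,0]]'
python3 - <<'E'
from h import *
im,d=ctrl.get_image("scene"); W=world("scene",d); H,S,V=[a.astype(int) for a in cv2.split(cv2.cvtColor(im,cv2.COLOR_RGB2HSV))]
m=np.zeros(d.shape,bool); m[150:250,170:300]=1; m&=(H>=20)&(H<=33)&(S>180)&(V>90)&(W[...,2]<.06)
P=W[m]; print(m.sum(),np.percentile(P,2,0).round(3),np.percentile(P,98,0).round(3))
cv2.imwrite("pics/f1.png",cv2.resize(im[100:350,40:440,::-1],None,fx=2,fy=2,interpolation=2))
E
```

```text
time: 16.42
position: [0.5474, -0.0364, 0.0186]
tool_rot: [0.059, 3.14, -0.0]
ft_force: [-2.3, -0.5, 6.2]
grip_width: 0.296
grip_force: 25.0
time: 17.18
position: [0.5472, -0.0364, 0.0178]
tool_rot: [0.059, 3.14, 0.001]
ft_force: [0.4, 0.4, -0.2]
grip_width: 0.571
grip_force: 0.0
time: 18.68
position: [0.4674, -0.0361, 0.2771]
tool_rot: [-0.058, -3.141, -0.003]
ft_force: [0.6, -0.1, 0.3]
grip_width: 0.575
grip_force: 0.0
367 [ 0.503 -0.048  0.007] [ 0.595 -0.022  0.03 ]
```

View pics/f1.png

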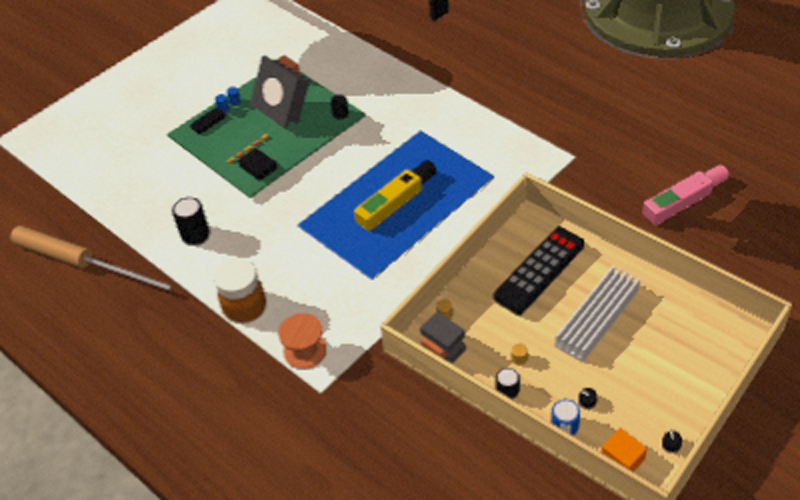

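The thermometer lies display up in the middle of the blue mat (crop 395,195). The board, bystanders and crate parts look undisturbed, and the gripper is clear.

```bash
python3 -c "
from bench import ctrl
print(ctrl.close_job())"
```

```text
the job is handed in; nothing more can be done
None
```

The yellow thermometer was held square to the disc, its lens about 6 cm away, for over 2.5 s. It was then laid display up on the blue mat and released, and the job was handed in at about 19 s of the 51 s allowed.

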